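Clamp up the dark pendant blank

TASK

Two glued pendant blanks sit in the blue bench clamps. On the clamp that holds the dark-topped blank, turn the black bar knob clockwise (seen from above) until the pad just touches the wood, then tighten it one eighth of a turn (45 degrees) more and let go. Do not overtighten it, do not shift the blank, and leave the clamp with the pale blank alone.

Things in the scene. Friction and masses are not known exactly. Their poses are not given: they have to be found in the camera images.
- dark_knob (a joint): angle (rad) of the black bar knob on the dark blank's clamp, growing as it turns clockwise from above (tightens). 0: the pad just touches the blank; the bar then lies along the blue arm, the white lines of knob and arm in line. Starts at -0.7 to -0.2; stops at -0.9 and 1.5. Friction 0.1 N m, plus 0.07 N m per rad past touch; stays where left, keeps its height.
- dark_grip (a point): middle of that knob's bar, on its upright axis, 102 mm above the table. Bar 70 x 13 x 22 mm, 91 to 113 mm up; x along the bar, y across its flats, z up. Beneath: boss and blue arm (30 mm wide), tops 84 and 80 mm up; nothing beside the bar is higher. The arm runs to a column 45 mm behind the axis, away from the robot. Clamp fixed to the table, base 112 x 80 x 12 mm.
- dark_pad: round steel pad under that clamp's spindle, 26 mm across, on the knob's axis; origin at the centre of its underside. It goes down 24 mm per turn of the knob until it touches the blank, then its spring (5 N per mm) presses.
- dark_blank: loose laminated wooden blank 36 x 104 x 20 mm with dark brown top layer and pale lower layer, lying on the clamp's base plate under the pad; origin at the centre of its underside, y along its length, z up. The other clamp's blank is pale throughout.
- pale_knob_end (a point): a point 33 mm from the axis on the bar of the other, identical clamp's knob (the one holding the all-pale blank), 102 mm above the table. To be left alone. The two clamps change places between starts.
Things that resemble listed ones, but are neither listed nor needed, are in the scene too. What is shaped like the part that bears dark_knob but green is not meant.

How it is judged:
On the way:
1. the pad touches the dark-topped blank (contact force between dark_pad and dark_blank above 0.5 N), for 0.05 s.
At the end, for the whole second after the job is handed in: The knob of the clamp with the dark-topped blank rests one eighth of a turn (45 degrees, give or take 12) past the point where the pad touched; the pad presses on the blank, and the blank is at rest within 10 mm of where it lay (value of joint dark_knob between 0.575 and 0.995 rad and contact force between dark_pad and dark_blank above 5 N and distance of dark_blank from where it was at the start of the episode below 0.01 m and linear speed of dark_blank below 0.02 m/s).
It fails at once if the knob is overtightened: more than 69 degrees (1.2 rad) past touch (value of joint dark_knob above 1.2 rad).
It fails at once if the other clamp's knob is turned (its bar end moves more than 8 mm) (distance of pale_knob_end from where it was at the start of the episode above 0.008 m).
It also fails if it takes over 29 s, if anything falls off the work surface, if the arm or the gripper's body presses on something with over 40 N, if the wrist force passes 120 N, or if a joint passes its speed limit or range.

ROBOT

A 7-joint arm with a two-finger parallel gripper is mounted at the origin on a cart in front of the work surface, level with it; the furniture and walls round the work are solid. World frame = base frame: x ahead of the robot, y to its left, z up, the work surface at z = 0. Lengths are in m, angles in rad, forces in N, time in s.
With the tool pointing down it reaches from about 0.4 to 0.85 m from the base axis. Payload 4.5 kg.
Tool frame: the origin (TCP) lies midway between the tips of the shut fingers; the grasp point (between the pads) lies 19 mm behind it (r.grip_point_offset is the distance from the TCP to the grasp point, in m); z points along the fingers, y is the line along which they close (so a half turn about z gives the same grasp; the last joint's range is limited). The gripper opens to 88 mm and grips with 3 to 60 N. Pads are 18 mm wide; open, the fingers measure 123 mm over their backs; the gripper's body (75 mm by 187 mm) begins 45 mm behind the grasp point.
Start: joints at [-1.107, 0.689, -0.195, 1.565, 0.157, 0.902, -0.215], TCP at [0.26, 0.568, 0.239] pointing down, gripper open.
Joint ranges: [-3.01, 3.01], [-0.46, 2.08], [-1.47, 1.51], [0.13, 2.56], [-1, 4.14], [0.04, 2.09], [-2.66, 2.66]. Speed limits (rad/s): [2.57, 2.57, 3.14, 3.14, 3.14, 3.14, 3.14].

INTERFACE

Orientations are given as a unit quaternion [x, y, z, w].
In Python, from plant import r, optics gives the robot as it stands.
- The arm moves only by the shell command python3 -m pendant 'ROWS' [OPENING] [FORCE]. ROWS is JSON, a list of rows, each a list of 6 numbers: the shift along the tool's x, y, z as a fraction of full scale, then the turn, a rotation vector about the tool's x, y, z as a fraction of full scale. A call has 1 to 5 rows; each row shifts and turns the commanded pose from where the row before left it, along the tool's axes as they then stand; what a row does not reach is not made up. Full scale, the value 1, is 0.025 m for a shift and pi rad for a turn. A row lasts 1/12 s, in which the tool goes at most 41.7 mm and 7.16 degrees, less where a joint would pass 70% of its speed; a pose out of reach is approached as far as the arm can. A call with a number of a shift or a turn outside -1 to 1 is refused whole. A call with a gripper value outside its range is refused whole. OPENING is the opening, from -1 (shut) to 1 (fully open), set as the call begins (- or left out, the last holds). The fingers move at their own pace and stop on an object; FORCE is the grip in N (left out, the last holds). Time passes only in rows, so rows that do not move let the fingers close. It gives the time, the measured TCP pose, the force, the opening and the grip force at its end, in the units of the state.
- r.get_state(): the state, without advancing time (a new reading comes with each control period).
- optics.snapshot(name): name is "scene" or "top" or "wrist"; returns (picture, depth): 480x640x3 uint8, blue, green, red; 480x640 float32, m along the optical axis (not along the pixel's ray), 0 where there is no reading.
- optics.calibration(name): a dict with "vfov" (degrees; the focal length in pixels is half the picture's height over the tangent of half this angle, whatever the lens; pixels are square), "cx", "cy" (the principal point, pixels), "k1" (the pictures are not rectified: a ray, as slopes to the right and down, at radius r is drawn at 1 + k1 r^2 times it, then the intrinsics apply), "cam_to_world" (4x4, takes a point from camera to world coordinates); the wrist camera has in their place "tool_from_camera" (4x4, takes a point from camera to tool coordinates, whose origin is the TCP and whose axes are the flange's). Camera axes: x right, y up, looking along -z (the intrinsics and any distortion apply to the point x, -y, -z); pixel columns grow to the right and rows downward; lengths in m; the calibration is good to about 2 mm. A picture is of the moment at which its call begins: read the wrist's pose just before it. calibration takes no time and is no camera call.
- r.finish_job(): hands the job in; it is judged then, once.
The state is a dict: "clock": time; "q": joint angles; "qd": joint speeds; "joint_torque": joint torques, N m; "tool_pos": TCP position; "eef_rot": TCP orientation; "contact_force": force on the tool from outside, world axes, zero at the start; "moment": the same for the moment, N m; "opening": opening from 0.0 (shut) to 1.0 (fully open); "finger_force": force on a finger pad.
Only numpy, scipy, OpenCV 4.12 (cv2) and the standard library are available. Lean on these libraries where they do the work, as an engineer would, in place of code of your own. Each camera call takes 0.05 s, during which the arm holds its last target. There are 200 camera calls.

## Working session

There is one attempt and no reset: what is moved stays moved. The work goes in short steps, Python scripts to look and compute and a shell command to move; the robot and the scene stay as the last step left them, time stands still between calls to the robot, and variables do not carry over. Pictures are saved under pics/ and viewed, at most 10 in all, crops included, and the job is handed in when it is done.

```bash
ls; mkdir -p pics
python3 - <<'E'
from plant import r, optics
import cv2
s=r.get_state(); print({k:s[k] for k in ('clock','tool_pos','eef_rot','opening','contact_force')}, r.grip_point_offset)
for n in('top','scene'):
    p,d=optics.snapshot(n); cv2.imwrite(f'pics/{n}0.png',p); import numpy as np; np.save(f'pics/{n}0.npy',d)
    print(n,optics.calibration(n))
E
```

```text
pics
{'clock': 0.0, 'tool_pos': array([0.26020203, 0.56756067, 0.23791762]), 'eef_rot': array([ 2.13182187e-01,  9.77012038e-01, -9.02763282e-04, -1.29750447e-04]), 'opening': 1.0012899048397617, 'contact_force': array([-0.63156323,  0.51454723, -0.15376327])} 0.0187
top {'vfov': 53.23190272706388, 'cx': 321.78913749241997, 'cy': 242.36735591047747, 'k1': -0.0899505332575109, 'cam_to_world': array([[ 2.20613203e-02,  9.98612846e-01, -4.78088062e-02,
         4.76862925e-01],
       [-9.99755438e-01,  2.21095826e-02,  4.80836873e-04,
         2.04082849e-01],
       [ 1.53720263e-03,  4.77865061e-02,  9.98856389e-01,
         9.30748467e-01],
       [ 0.00000000e+00,  0.00000000e+00,  0.00000000e+00,
         1.00000000e+00]])}
scene {'vfov': 42.068287161884705, 'cx': 313.07149983991155, 'cy': 231.6860139805515, 'k1': -0.01937986298243466, 'cam_to_world': array([[ 0.85134245,  0.21621477, -0.47798243, -0.09713045],
       [-0.52441677,  0.32599586, -0.78658359, -0.81526071],
       [-0.01425069,  0.92031401,  0.39092076,  0.61551828],
       [ 0.        ,  0.        ,  0.        ,  1.        ]])}
```

View pics/top0.png

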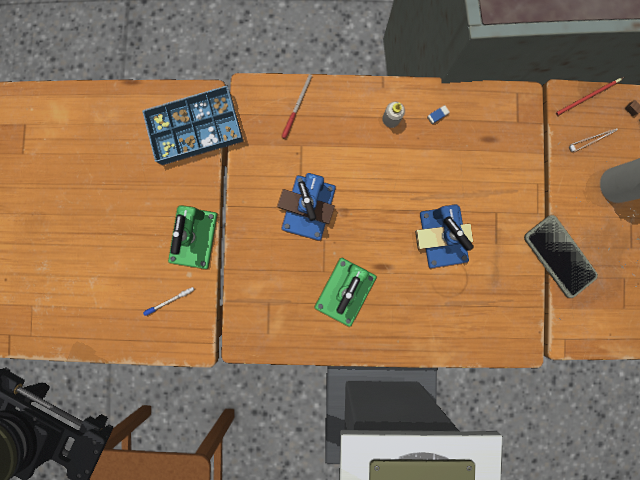

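View pics/scene0.png

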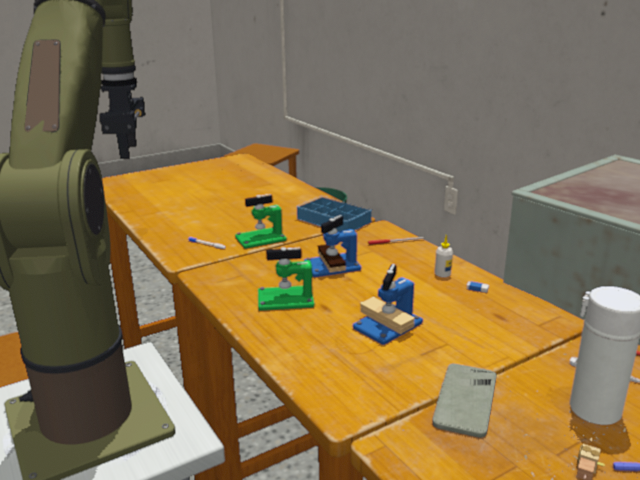

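The top view shows a blue clamp with a dark blank at about (308,203), a blue clamp with a pale blank at (446,235), and green lookalikes at (190,236) and (347,292). The blue one with the dark brown board, at (308,203), fits the description. I'll confirm it in an enlarged crop and measure it.

```bash
cat > h.py <<'E'
import numpy as np, cv2
from plant import r, optics
from scipy.spatial.transform import Rotation as R
def cast(n,uv,z,T=None):
    c=optics.calibration(n); f=240/np.tan(np.radians(c['vfov']/2))
    d=(np.atleast_2d(uv)-[c['cx'],c['cy']])/f; s=d.copy()
    for _ in range(20): s=d/(1+c['k1']*(s**2).sum(1,keepdims=True))
    T=c['cam_to_world'] if T is None else T
    v=np.c_[s[:,0],-s[:,1],-np.ones(len(s))]@T[:3,:3].T; o=T[:3,3]
    return o+v*((z-o[2])/v[:,2])[:,None]
def wristT(s):
    T=np.eye(4); T[:3,:3]=R.from_quat(s['eef_rot']).as_matrix(); T[:3,3]=s['tool_pos']
    return T@np.array(optics.calibration('wrist')['tool_from_camera'])
def rect(mask,n,z,T=None):
    k,l,st,_=cv2.connectedComponentsWithStats(mask.astype(np.uint8)); i=1+np.argmax(st[1:,4])
    v,u=np.nonzero(l==i); P=cast(n,np.c_[u,v],z,T)[:,:2]
    c,wh,a=cv2.minAreaRect((P*1000).astype(np.float32)); a=np.radians(a)
    L=a if wh[0]>wh[1] else a+np.pi/2
    return dict(n=len(u),px=(u.mean(),v.mean()),c=np.round(c,1),wh=np.round(wh,1),axis_deg=np.degrees(L)%180)
E
python3 - <<'E'
from h import *
p=cv2.imread('pics/top0.png'); D=np.load('pics/top0.npy')
x0,y0,x1,y1=270,165,345,245
roi=np.zeros(p.shape[:2],bool); roi[y0:y1,x0:x1]=1
m=roi&(p.max(2)<50)
m=cv2.morphologyEx(m.astype(np.uint8),cv2.MORPH_CLOSE,np.ones((3,3)))
print('bar',rect(m,'top',.113))
hsv=cv2.cvtColor(p,cv2.COLOR_BGR2HSV)
b=roi&(abs(hsv[...,0].astype(int)-110)<12)&(hsv[...,1]>120)
c=optics.calibration('top')
print('base',rect(b,'top',.012))
print('depth at bar',[round(float(D[v,u]),3) for u,v in((305,195),(311,212),(308,203))])
s=r.get_state()
cr=p[y0:y1,x0:x1].copy(); cv2.imwrite('pics/c0.png',cv2.resize(cr,None,fx=7,fy=7,interpolation=cv2.INTER_CUBIC))
E
```

```text
bar {'n': 234, 'px': (np.float64(315.1623931623932), np.float64(211.25213675213675)), 'c': array([570.4, 215.3]), 'wh': array([43. , 35.8]), 'axis_deg': np.float64(79.9197769165039)}
base {'n': 690, 'px': (np.float64(302.76521739130436), np.float64(225.3753623188406)), 'c': array([552. , 240.7]), 'wh': array([78.2, 36.5]), 'axis_deg': np.float64(74.08526611328125)}
depth at bar [0.822, 0.819, 0.822]
```

View pics/c0.png

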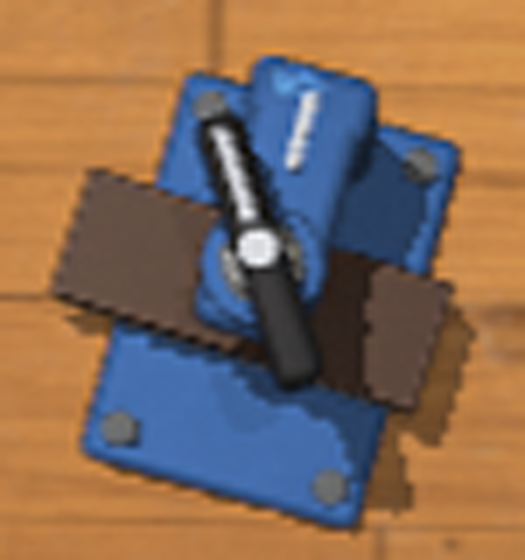

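The crop confirms the blue clamp under a dark brown board. The bar runs from (301,182) to (313,219) with its cap at (307,200), and the arm's white line is at (314,179)-(312,189).

Run:
```python
from h import *
f=lambda a:np.array(a)/7+[270,165]-.43
ang=lambda d:np.degrees(np.arctan2(d[1],d[0]))
e=cast('top',f([(218,112),(302,385),(258,247)]),.113); print('bar ends, cap',e[:,:3].round(4),'len',np.linalg.norm(e[0]-e[1]),'bar ang',ang(e[0]-e[1]))
l=cast('top',f([(310,95),(293,165)]),.08); print('arm ang line',ang(l[0]-l[1]))
b=cast('top',f([(210,103),(420,163),(120,428),(330,487)]),.013); print('base ang',ang(b[0]-b[2]),ang(b[1]-b[3]),'mid',b.mean(0))
s=r.get_state(); M=R.from_quat(s['eef_rot']).as_matrix(); print(M.round(3), s['q'])
mid=(e[0]+e[1])/2; print('mid',mid)
# line arm-axis
c=optics.calibration('wrist'); print(c)
```

```text
bar ends, cap [[0.6218 0.2423 0.113 ]
 [0.5548 0.2201 0.113 ]
 [0.5885 0.2317 0.113 ]] len 0.07059349869757159 bar ang 18.363472736813986
arm ang line -12.18594262546856
base ang -13.931315197955017 -14.1936342599305 mid [0.58904103 0.23143457 0.013     ]
[[-0.909  0.417 -0.001]
 [ 0.417  0.909 -0.002]
 [-0.    -0.002 -1.   ]] [-1.10717657  0.6899193  -0.19453883  1.56617125  0.15732349  0.90253443
 -0.21508782]
mid [0.58825995 0.23122176 0.113     ]
{'vfov': 65.1483053757311, 'cx': 327.73005445927146, 'cy': 236.83167026330486, 'k1': -0.0363249390868842, 'tool_from_camera': array([[-5.08984372e-05,  9.62545686e-01,  2.71119531e-01,
         7.06363181e-02],
       [ 9.99999920e-01, -5.86848794e-05,  3.96081058e-04,
        -9.66122823e-04],
       [ 3.97156730e-04,  2.71119529e-01, -9.62545606e-01,
        -1.46270583e-01],
       [ 0.00000000e+00,  0.00000000e+00,  0.00000000e+00,
         1.00000000e+00]])}
```

```bash
python3 -m pendant '[[-0.88,-0.34,0,0,0,0],[-0.88,-0.34,0,0,0,0],[-0.88,-0.34,0,0,0,0],[-0.88,-0.34,0,0,0,0],[-0.88,-0.34,0,0,0,0]]' 1 30
python3 -m pendant '[[-0.88,-0.34,0,0,0,0],[-0.88,-0.34,0,0,0,0],[-0.88,-0.34,0,0,0,0],[-0.88,-0.34,0,0,0,0],[-0.88,-0.34,0,0,0,0]]'
python3 -m pendant '[[-0.88,-0.34,0,0,0,0],[-0.88,-0.34,0,0,0,0],[-0.88,-0.34,0,0,0,0],[-0.88,-0.34,0,0,0,0],[-0.88,-0.34,0,0,0,0]]'
```

```text
clock: 0.52
tool_pos: [0.3432, 0.4826, 0.2383]
eef_rot: [0.213, 0.977, -0.0, -0.0]
contact_force: [-0.2, 0.1, 0.3]
opening: 0.999
finger_force: 0.0
clock: 0.93
tool_pos: [0.4255, 0.3981, 0.2384]
eef_rot: [0.213, 0.977, -0.0, -0.0]
contact_force: [0.1, 0.9, -0.5]
opening: 1.0
finger_force: 0.0
clock: 1.35
tool_pos: [0.5077, 0.3136, 0.2383]
eef_rot: [0.213, 0.977, -0.0, -0.0]
contact_force: [0.3, 0.3, -0.2]
opening: 0.999
finger_force: 0.0
```

```bash
python3 -m pendant '[[-0.88,-0.34,0,0,0,0],[-0.88,-0.34,0,0,0,0],[-0.88,-0.34,0,0,0,0],[-0.8,-0.3,0,0,0,0],[0,0,0,0,0,-0.035]]'
python3 -m pendant '[[0,0,0,0,0,-0.035],[0,0,0,0,0,-0.035],[0,0,0,0,0,-0.035],[0,0,0,0,0,-0.035],[0,0,0,0,0,-0.035]]'
python3 -m pendant '[[0,0,0,0,0,-0.03],[0,0,0,0,0,0],[0,0,0,0,0,0]]'
python3 - <<'E'
from h import *
s=r.get_state(); T=wristT(s); p,d=optics.snapshot('wrist'); cv2.imwrite('pics/w1.png',p); np.save('pics/w1.npy',d); np.save('pics/w1T.npy',T)
M=R.from_quat(s['eef_rot']).as_matrix(); print(s['clock'],s['tool_pos'],M.round(3),np.degrees(np.arctan2(M[1,1],M[0,1])),s['q'].round(2))
E
```

```text
clock: 1.77
tool_pos: [0.5754, 0.2432, 0.238]
eef_rot: [0.163, 0.987, -0.002, 0.001]
contact_force: [-0.0, -0.0, -0.8]
opening: 1.001
finger_force: 0.0
clock: 2.18
tool_pos: [0.5714, 0.2486, 0.2382]
eef_rot: [-0.117, 0.993, -0.0, -0.001]
contact_force: [-0.1, -0.8, -0.2]
opening: 1.003
finger_force: 0.0
clock: 2.43
tool_pos: [0.5715, 0.2486, 0.2383]
eef_rot: [-0.16, 0.987, 0.0, -0.0]
contact_force: [0.3, -0.1, 0.2]
opening: 1.001
finger_force: 0.0
2.4333 [0.57152335 0.24864737 0.23827615] [[-0.949 -0.316 -0.001]
 [-0.316  0.949 -0.   ]
 [ 0.001  0.    -1.   ]] 108.40993230478757 [-0.24  0.71 -0.46  1.56  0.36  0.95  1.09]
```

View pics/w1.png

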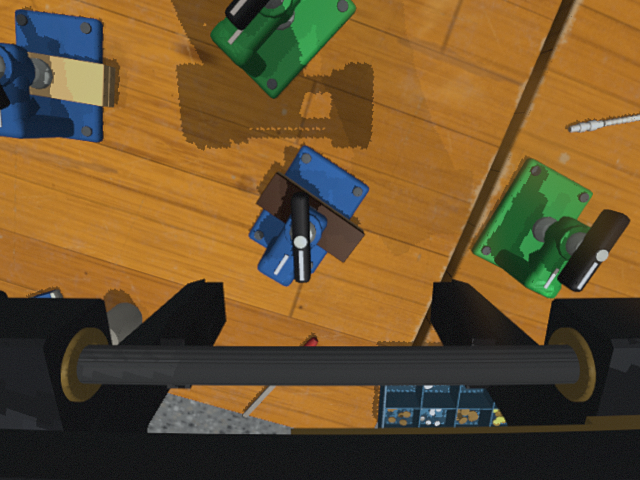

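The wrist view shows the dark blank's clamp at about (305,225). Its bar runs from (299,196) to (303,281) with the cap at (300,242), so it's parallel to tool x as intended.

Run:
```python
from h import *
T=np.load('pics/w1T.npy'); p=cv2.imread('pics/w1.png')
e=cast('wrist',[(299,196.5),(303,281),(300.5,242)],.113,T); d=e[1]-e[0]
print(e.round(4),np.linalg.norm(d),np.degrees(np.arctan2(d[1],d[0])))
l=cast('wrist',[(275,277),(286,259)],.08,T);d=l[0]-l[1];print('arm',np.degrees(np.arctan2(d[1],d[0])))
s=r.get_state();M=R.from_quat(s['eef_rot']).as_matrix()
for g in (np.array([.5884,.2314,.09]),np.append(((e[0]+e[1])/2)[:2],.09)):
    print('target',g,'rows units',(M.T@(g-s['tool_pos'])/.025).round(2))
print(np.load('pics/w1.npy')[225,301], np.load('pics/w1.npy')[210,300])
```

```text
[[0.5542 0.2207 0.113 ]
 [0.6164 0.2433 0.113 ]
 [0.5869 0.232  0.113 ]] 0.06622862909776751 19.911217405381993
arm -12.956361520754465
target [0.5884 0.2314 0.09  ] rows units [-0.42 -0.87  5.94]
target [0.58530291 0.23197278 0.09      ] rows units [-0.31 -0.81  5.94]
0.27894318 0.2768709
```

```bash
python3 -m pendant '[[-0.19,-0.43,0.8,0,0,0],[-0.19,-0.42,0.8,0,0,0],[0,0,0.8,0,0,0],[0,0,0.8,0,0,0],[0,0,0,0,0,0]]'
python3 - <<'E'
from h import *
s=r.get_state(); T=wristT(s); p,d=optics.snapshot('wrist'); cv2.imwrite('pics/w2.png',p); np.save('pics/w2T.npy',T)
E
```

```text
clock: 2.9
tool_pos: [0.5853, 0.2301, 0.1549]
eef_rot: [-0.16, 0.987, -0.001, -0.003]
contact_force: [-0.3, -0.6, 0.3]
opening: 0.998
finger_force: 0.0
```

View pics/w2.png

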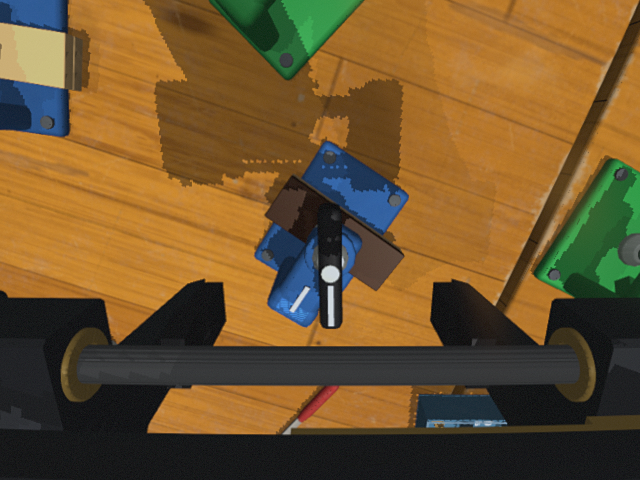

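The bar sits at column 330, centred between the fingers (224 and 432) and parallel to tool x, with its ends at (330,206) and (331,327). I'll descend now.

```bash
python3 - <<'E'
from h import *
T=np.load('pics/w2T.npy')
e=cast('wrist',[(330,206),(331,327.5),(330,273.5)],.113,T); d=e[1]-e[0]
print(e.round(4),np.linalg.norm(d),np.degrees(np.arctan2(d[1],d[0])))
s=r.get_state();M=R.from_quat(s['eef_rot']).as_matrix()
print((M.T@(np.append((e[0]+e[1])[:2]/2,.09)-s['tool_pos'])/.025).round(2),(M.T@(np.append(e[2,:2],.09)-s['tool_pos'])/.025).round(2))
E
python3 -m pendant '[[0,0,0.8,0,0,0],[0,0,0.8,0,0,0],[0,0,0.6,0,0,0],[0,0,0.3,0,0,0],[0,0,0,0,0,0]]'
```

```text
[[0.5521 0.2201 0.113 ]
 [0.6172 0.2425 0.113 ]
 [0.5868 0.2317 0.113 ]] 0.06882131818855178 19.023565296444904
[0.04 0.03 2.68] [-0.05  0.02  2.68]
clock: 3.37
tool_pos: [0.5871, 0.2319, 0.0958]
eef_rot: [-0.161, 0.987, -0.0, -0.001]
contact_force: [-0.4, 0.0, -0.1]
opening: 0.998
finger_force: 0.0
```

```bash
python3 -m pendant '[[0,0,0.25,0,0,0],[0,0,0,0,0,0],[0,0,0,0,0,0],[0,0,0,0,0,0],[0,0,0,0,0,0]]' -1 45
python3 -m pendant '[[0,0,0,0,0,0],[0,0,0,0,0,0],[0,0,0,0,0,0]]'
```

```text
clock: 3.78
tool_pos: [0.5879, 0.232, 0.0907]
eef_rot: [-0.161, 0.987, 0.0, 0.001]
contact_force: [-0.0, -0.2, -0.4]
opening: 0.65
finger_force: 0.0
clock: 4.03
tool_pos: [0.5876, 0.2319, 0.0901]
eef_rot: [-0.161, 0.987, 0.0, 0.0]
contact_force: [0.4, 0.0, -0.2]
opening: 0.422
finger_force: 0.0
```

```bash
python3 -m pendant '[[0,0,0,0,0,0],[0,0,0,0,0,0],[0,0,0,0,0,0],[0,0,0,0,0,0],[0,0,0,0,0,0]]'
python3 - <<'E'
from h import *
s=r.get_state();M=R.from_quat(s['eef_rot']).as_matrix();print(s['opening']*88,s['finger_force'],s['contact_force'],s['moment'],np.degrees(np.arctan2(-M[1,0],-M[0,0])),s['tool_pos'])
E
```

```text
clock: 4.45
tool_pos: [0.5874, 0.2321, 0.0896]
eef_rot: [-0.161, 0.987, 0.0, -0.0]
contact_force: [0.7, 1.0, -3.7]
opening: 0.183
finger_force: 39.5
16.144914466353224 39.498211168684065 [ 0.73549095  1.01416675 -3.67535911] [ 0.30842629 -0.14790616 -0.01710594] 18.58637970107058 [0.58740541 0.23206306 0.08964658]
```

```bash
python3 -m pendant '[[0,0,0,0,0,0],[0,0,0,0,0,0],[0,0,0,0,0,0.025],[0,0,0,0,0,0.03],[0,0,0,0,0,0.03]]'
python3 -m pendant '[[0,0,0,0,0,0.03],[0,0,0,0,0,0.03],[0,0,0,0,0,0.03],[0,0,0,0,0,0],[0,0,0,0,0,0]]'
python3 - <<'E'
from h import *
s=r.get_state();M=R.from_quat(s['eef_rot']).as_matrix();print(s['opening']*88,s['finger_force'],s['contact_force'],s['moment'],np.degrees(np.arctan2(-M[1,0],-M[0,0])),s['tool_pos'],s['q'])
T=wristT(s); p,d=optics.snapshot('wrist'); cv2.imwrite('pics/w3.png',p); np.save('pics/w3T.npy',T)
E
```

```text
clock: 4.87
tool_pos: [0.5874, 0.2322, 0.0897]
eef_rot: [-0.027, 1.0, 0.0, -0.0]
contact_force: [1.0, 1.3, -5.8]
opening: 0.183
finger_force: 39.1
clock: 5.28
tool_pos: [0.5874, 0.2323, 0.0897]
eef_rot: [0.111, 0.994, 0.0, -0.0]
contact_force: [1.7, 2.2, -5.6]
opening: 0.178
finger_force: 38.9
15.646174696590263 38.86047785170376 [ 1.65930774  2.23659414 -5.60454303] [ 0.42486447 -0.28452069 -0.01430333] -12.746081384982425 [0.58737842 0.2322905  0.08967108] [-0.32617515  0.89478889 -0.22623884  1.65314235  0.30194695  0.62801391
  0.63224774]
```

View pics/w3.png

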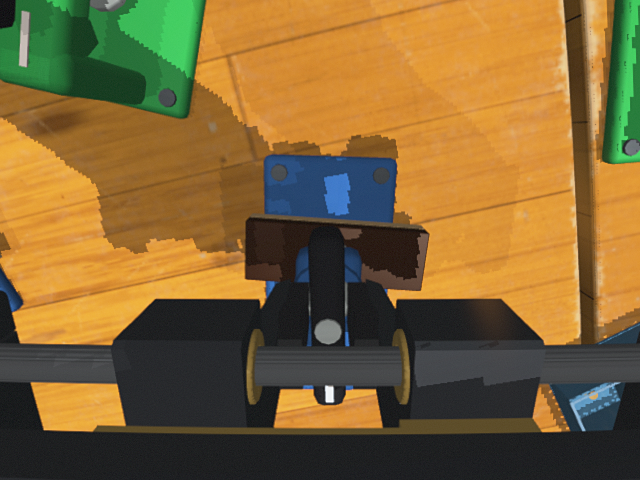

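The bar has turned with the gripper. It now points along the arm, with the clamp base square in the view at bolts (279,172) and (381,175). I'll take the base angle from those bolts, then turn the last 45°.

```bash
python3 - <<'E'
from h import *
T=np.load('pics/w3T.npy')
e=cast('wrist',[(279,172),(381,175)],.013,T);d=e[1]-e[0];print('base',np.degrees(np.arctan2(d[1],d[0]))-90,e)
b=cast('wrist',[(327,228),(330,403)],.113,T);d=b[1]-b[0];print('bar',np.degrees(np.arctan2(d[1],d[0])),b)
E
python3 -m pendant '[[0,0,0,0,0,0.03],[0,0,0,0,0,0.03],[0,0,0,0,0,0.03],[0,0,0,0,0,0.03],[0,0,0,0,0,0.03]]'
python3 -m pendant '[[0,0,0,0,0,0.03],[0,0,0,0,0,0.03],[0,0,0,0,0,0.03],[0,0,0,0,0,0],[0,0,0,0,0,0]]'
python3 - <<'E'
from h import *
s=r.get_state();M=R.from_quat(s['eef_rot']).as_matrix();print(s['opening']*88,s['finger_force'],s['contact_force'],s['moment'],np.degrees(np.arctan2(-M[1,0],-M[0,0])),s['tool_pos'],s['q'])
E
```

```text
base -14.419576789949716 [[0.5343298  0.21402858 0.013     ]
 [0.54931268 0.27230038 0.013     ]]
bar -11.828971059508236 [[0.54881505 0.2399139  0.113     ]
 [0.61802445 0.22541878 0.113     ]]
clock: 5.75
tool_pos: [0.5875, 0.2325, 0.0897]
eef_rot: [0.342, 0.94, 0.001, -0.0]
contact_force: [2.1, 3.2, -7.6]
opening: 0.187
finger_force: 38.6
clock: 6.17
tool_pos: [0.5876, 0.2325, 0.0897]
eef_rot: [0.469, 0.883, 0.0, -0.0]
contact_force: [2.1, 2.3, -8.5]
opening: 0.184
finger_force: 38.4
16.234898562161078 38.42093376908451 [ 2.13792701  2.29889707 -8.504066  ] [ 0.56588117 -0.51394449  0.11192712] -55.879087243482566 [0.58758508 0.23254594 0.08974681] [-0.43295364  0.88869907 -0.03020955  1.65903101  0.04068681  0.5937885
  0.10980773]
```

```bash
python3 -m pendant '[[0,0,0,0,0,0.02],[0,0,0,0,0,0],[0,0,0,0,0,0]]'
python3 -m pendant '[[0,0,0,0,0,0],[0,0,0,0,0,0],[0,0,0,0,0,0],[0,0,0,0,0,0],[0,0,0,0,0,0]]' 0.5
python3 -m pendant '[[0,0,-0.3,0,0,0],[0,0,-0.8,0,0,0],[0,0,-0.9,0,0,0],[0,0,-0.9,0,0,0],[0,0,-0.9,0,0,0]]'
python3 -m pendant '[[0,0,-0.9,0,0,0],[0,0,-0.9,0,0,0],[0,0,0,0,0,0],[0,0,0,0,0,0]]'
python3 - <<'E'
from h import *
s=r.get_state(); T=wristT(s); p,d=optics.snapshot('wrist'); cv2.imwrite('pics/w4.png',p); np.save('pics/w4T.npy',T); print(s['clock'],s['tool_pos'])
E
```

```text
clock: 6.42
tool_pos: [0.5876, 0.2325, 0.0898]
eef_rot: [0.496, 0.868, 0.001, -0.0]
contact_force: [3.4, 3.6, -9.2]
opening: 0.186
finger_force: 38.1
clock: 6.83
tool_pos: [0.5875, 0.2312, 0.0904]
eef_rot: [0.498, 0.867, -0.0, 0.0]
contact_force: [-0.0, 0.3, 0.4]
opening: 0.535
finger_force: 0.0
clock: 7.25
tool_pos: [0.5873, 0.2316, 0.1866]
eef_rot: [0.498, 0.867, -0.0, 0.0]
contact_force: [-0.2, 1.1, -0.1]
opening: 0.745
finger_force: 0.0
clock: 7.58
tool_pos: [0.5882, 0.232, 0.2318]
eef_rot: [0.498, 0.867, 0.001, 0.001]
contact_force: [-0.7, 0.2, -0.3]
opening: 0.751
finger_force: 0.0
7.5833 [0.58818974 0.23197876 0.23183471]
```

View pics/w4.png

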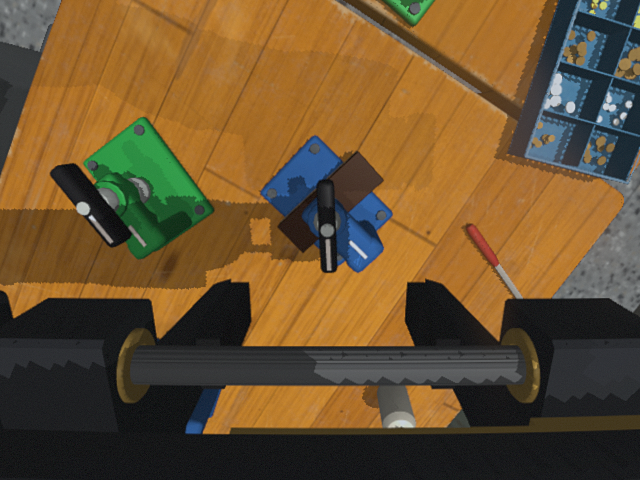

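The bar is free, running from (325,182) to (329,271), and the arm's white line at (358,249) is now about 45° off it. The blank still lies square under the pad. I'll measure the final angle.

Run:
```python
from h import *
T=np.load('pics/w4T.npy'); A=lambda a,b,z:(lambda e:np.degrees(np.arctan2(*(e[1]-e[0])[1::-1])))(cast('wrist',[a,b],z,T))
print('bar',A((325,183),(328.5,271),.113),'base',A((315,147),(380,214),.013)-90, A((272,193),(315,147),.013),'arm line',A((351,241),(366,258),.08))
# blank corners
print(A((280,217),(360,152),.031), A((303,252),(383,181),.031))
```

```text
bar -57.563332854541166 base -105.13657222423905 76.20273244157862 arm line -18.927306431233742
69.25491091491521 72.79206116109695
```

```bash
python3 -c "
from plant import r
print(r.finish_job())"
```

```text
the job is handed in; nothing more can be done
None
```

I turned the dark-topped blank's knob clockwise to about 44° past touch and released it. The blank stayed square under the pad, the pale blank's clamp was not touched, and I handed the job in at about 7.6 s; no verdict came back.

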